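# Hook the potting tray forward against its buffer and stand the funnel in it

### The arm

A 6-joint arm with a two-finger parallel gripper is mounted at the origin on the work surface. World frame = base frame: x ahead of the robot, y to its left, z up, the work surface at z = 0. Lengths are in m, angles in rad, forces in N, time in s.
With the tool pointing down it reaches from about 0.35 to 0.8 m from the base axis. Payload 7.3 kg.
Tool frame: the origin (TCP) lies between the finger pads; the fingertips stand 11 mm ahead of it and the grasp point (between the pads) lies 8 mm behind it; z points along the fingers, y is the line along which they close (so a half turn about z gives the same grasp; the last joint's range is limited). The gripper opens to 85 mm and grips with 20 to 120 N. Pads are 22 mm wide; open, the fingers measure 114 mm over their backs; the gripper's body (76 mm by 85 mm) begins 54 mm behind the grasp point. The pads swing forward as they close: fully open they stand 13 mm farther back than shut.
Start: joints at [-1.49, 0.342, 1.524, -0, 1.275, -0.146], TCP at [0.118, -0.512, 0.242] pointing down, gripper open.
Joint ranges: [-2.53, 2.53], [-0.77, 2.02], [0.04, 2.7], [-1, 4.14], [0.28, 2.66], [-3.11, 3.11]. Speed limits (rad/s): [2.57, 2.57, 3.14, 3.14, 3.14, 3.14].

### API

Orientations are given as a 3x3 rotation matrix whose columns are the frame's x, y, z axes.
In Python, from workcell import * gives the robot as it stands. The module is installed in compiled form; this text tells all that it offers.
- The arm moves only by the tool step_arm, never from a script. Its argument "plan" is text: rows parted by semicolons, each of 4 numbers parted by spaces: the shift along the tool's x, y, z in cm, then the turn about the tool's z in rad. In form: tx ty tz yaw; .... A call has 1 to 20 rows; each row shifts and turns the commanded pose from where the row before left it, along the tool's axes as they then stand; what a row does not reach is not made up. A row lasts 1/8 s, in which the tool goes at most 62.5 mm and 10.7 degrees, less where a joint would pass 70% of its speed; a pose out of reach is approached as far as the arm can. A call is refused whole if a number of a shift passes 6.25 or a number of a turn 0.188, either way. A call with a gripper value outside its range is refused whole. "claw" is the opening, from 0 (shut) to 1 (fully open), set as the call begins (left out, the last holds). The fingers move at their own pace and stop on an object; the grip force is fixed at half the most. Time passes only in rows, so rows that do not move let the fingers close. It gives the time, the measured TCP pose, the force, the opening and the grip force at its end, in the units of the state.
- read_state(): the state, without advancing time (a new reading comes with each control period).
- camera(name): name is "side" or "top" or "wrist"; returns a dict with "pixels" (420x560x3 uint8, blue, green, red), "range_z" (420x560 float32, m along the optical axis (not along the pixel's ray), 0 where there is no reading), "K" (3x3 intrinsics, pixels), "extrinsics" (4x4, takes a point from camera to world coordinates); the wrist camera has in their place "hand_eye" (4x4, takes a point from camera to tool coordinates, whose origin is the TCP and whose axes are the flange's). Camera axes: x right, y up, looking along -z (the intrinsics and any distortion apply to the point x, -y, -z); pixel columns grow to the right and rows downward; lengths in m; the calibration is good to about 2 mm. A picture is of the moment at which its call begins: read the wrist's pose just before it.
- hand_in(): hands the job in; it is judged then, once.
The state is a dict: "time": time; "joints": joint angles; "joint_velocities": joint speeds; "effort": joint torques, N m; "eef_pos": TCP position; "ee_rot": TCP orientation; "force": force on the tool from outside, world axes, zero at the start; "wrist_torque": the same for the moment, N m; "grip_width": finger opening in m; "finger_force": force on a finger pad.
Only numpy, scipy, OpenCV 4.12 (cv2) and the standard library are available. Lean on these libraries where they do the work, as an engineer would, in place of code of your own. Each camera call takes 0.05 s, during which the arm holds its last target. There are 200 camera calls.

### The job

Hook a fingertip behind the far lip of the grey potting tray and drag it towards you until it presses squarely into the black rubber buffer at the front of the shelf; hold it there for a second with a moderate push of about 10 newtons on the buffer (never 20), then ease off so that it stays resting against the buffer. Then lift the black funnel and stand it in the tray, mouth down, and leave the pot, the trowel and the sprayer where they are.

Things in the scene. Friction and masses are not known exactly. Their poses are not given: they have to be found in the camera images.
- tray: Grey plastic open tray, loose on the board. Walls 140 (x) by 200 mm (y) outside, 4 mm thick, 50 mm high; a rolled lip 10 mm wide and 12 mm deep runs round the outside of the rim (160 by 220 mm over the lips). Origin: centre of its underside; x points to the far lip, away from the robot; z up. 0.45 to 0.8 kg, slides with about 2 to 6 N of friction
- far_lip: The far lip of the tray, part of the tray: a bar 10 mm thick (x), 200 mm long (y), 12 mm high (z); origin at its centre, axes as the tray's. Its outer face is 5 mm beyond its origin; below it the tray's wall is recessed 10 mm and there is free room down to the board and behind it
- lip_edge (a point): Middle of the top outer edge of the tray's far lip, 80 mm beyond the tray's centre and 50 mm above the board; axes as the tray's
- rail: Aluminium stop rail, 14 by 300 by 22 mm, fixed along the front edge (robot's side) of the board, with two steel strips that carry a black rubber buffer bar (140 mm long, 6 to 30 mm above the board). Origin: on the board's top, 74 mm from the rail's middle towards the tray; x is square to the rail, away from the robot; y along the rail; z up
- buffer_reach (a point): Fixed point 18 mm above the rail's origin: the buffer's face is here or up to 36 mm nearer to the rail (-x of the rail); that setting differs each time and is NOT measured. The buffer is springy (2.5 N per mm, 15 mm of give) and damped. The tray's front wall, 70 mm from its centre, meets it, its front lip passing above. Eased off slowly, the tray stays pressed on it by its own friction
- funnel_mid (a point): Black plastic funnel standing on its mouth on the board, to the left or right of the tray, 60 g; this point is on its axis, half-way up. Mouth 80 mm across at the bottom, cone up to 58 mm above the bottom, then a round spout 22 mm across tapering to 18 mm at the top, 115 mm above the bottom. z along the spout, up
- pot: Blue glazed pot, 116 mm across the rim, 100 mm high; origin: centre of its underside. To be left alone. It stands on the other side of the tray from the funnel
- trowel: Steel hand trowel with a wooden handle, lying at the right end of the board, about 300 mm long, 66 mm wide, 26 mm high; origin on the board below its middle, x towards its tip. To be left alone
- sprayer: Clear plastic hand sprayer with a white head and a press button, 72 mm across, 199 mm high, standing at the left end of the board; origin: centre of its underside. To be left alone
- shelf: The low shelf: a cement board 400 (x) by 980 (y) by 12 mm on two cinder blocks, fixed. Origin: on the ground below its centre; the board's top is 102 mm above the ground; x away from the robot

How it is judged:
By the outcome, as a careful person would: the job done as asked, in the order asked, and still so for the second after the job is handed in, with the robot touching nothing.
It also fails if it takes over 72 s, if anything falls off the work surface, if the arm or the gripper's body presses on something with over 40 N, if the wrist force passes 120 N, or if a joint passes its speed limit or range.

## Working session

There is one attempt and no reset: what is moved stays moved. The work goes in short steps, Python scripts to look and compute and a tool call to move; the robot and the scene stay as the last step left them, time stands still between calls to the robot, and variables do not carry over. Pictures are saved under pics/ and viewed, at most 10 in all, crops included, and the job is handed in when it is done.

Besides the shell and the picture viewer there is one more tool, called after "Call:" in YAML: its name, and indented under it one key for each argument. step_arm: Moves the arm, as the interface text tells. Its arguments: {"type":"object","properties":{"plan":{"type":"string"},"claw":{"type":"number"}},"required":["plan"]}

```bash
mkdir -p pics; cat > h.py <<'E'
from workcell import *
import numpy as np, cv2
def cam(n):
    s=read_state(); c=camera(n)
    if "extrinsics" in c: T=np.array(c["extrinsics"])
    else:
        W=np.eye(4); W[:3,:3]=np.array(s["ee_rot"]); W[:3,3]=s["eef_pos"]; T=W@np.array(c["hand_eye"])
    return c["pixels"].copy(),np.array(c["range_z"]),np.array(c["K"]),T,c
def pts(rz,K,T):
    v,u=np.mgrid[:rz.shape[0],:rz.shape[1]]
    x=(u-K[0,2])/K[0,0]*rz; y=(v-K[1,2])/K[1,1]*rz
    P=np.stack([x,-y,-rz,np.ones_like(rz)],-1)@T.T
    return P[...,:3]
E
python3 - <<'E'
from h import *
s=read_state()
for k,v in s.items(): print(k,np.round(v,3).tolist())
for n in("top","side"):
    p,rz,K,T,c=cam(n); print(n,[k for k in c],np.round(K,1).tolist(),np.round(T,3).tolist(), {k:c[k] for k in c if 'dist' in k})
    np.savez(n+"0.npz",p=p,rz=rz,K=K,T=T); cv2.imwrite(f"pics/{n}0.png",p)
E
```

```text
time 0.0
joints [-1.49, 0.343, 1.525, -0.0, 1.275, -0.146]
joint_velocities [-0.001, -0.0, 0.001, -0.0, 0.0, -0.001]
effort [-0.002, -43.368, -24.602, -0.0, 0.008, 0.0]
eef_pos [0.118, -0.511, 0.242]
ee_rot [[0.974, 0.225, -0.0], [0.225, -0.974, 0.002], [0.0, -0.002, -1.0]]
force [-0.234, -0.584, -1.143]
wrist_torque [0.022, -0.003, -0.005]
finger_force 0.0
grip_width 0.086
top ['pixels', 'range_z', 'K', 'extrinsics'] [[438.9, 0.0, 283.6], [0.0, 438.9, 208.6], [0.0, 0.0, 1.0]] [[0.022, 0.989, -0.148, 0.381], [-1.0, 0.021, -0.011, 0.022], [-0.008, 0.148, 0.989, 1.276], [0.0, 0.0, 0.0, 1.0]] {}
side ['pixels', 'range_z', 'K', 'extrinsics'] [[545.0, 0.0, 275.5], [0.0, 545.0, 210.5], [0.0, 0.0, 1.0]] [[-0.763, 0.43, -0.482, -0.136], [-0.646, -0.488, 0.587, 0.889], [0.017, 0.759, 0.651, 1.079], [0.0, 0.0, 0.0, 1.0]] {}
```

View pics/top0.png

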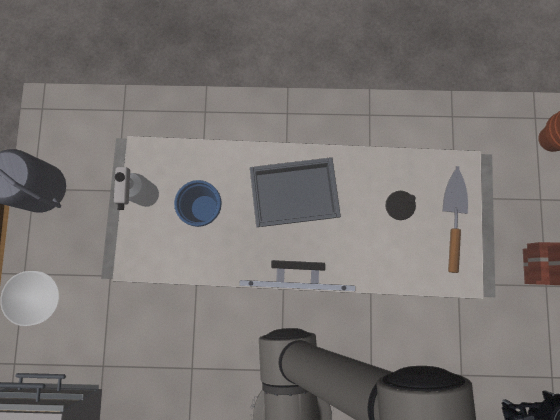

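View pics/side0.png

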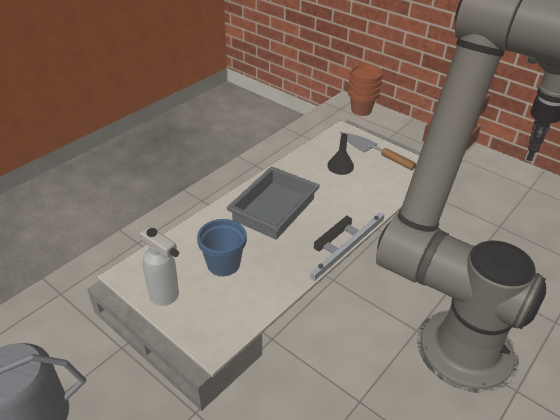

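The top view shows the tray at (295,192), slightly turned relative to the rail at (297,286), and the buffer at (298,265). The funnel is at (401,205), right of the tray, the pot at (198,204), the trowel at (455,220) and the sprayer at (130,187). The side view agrees.

```bash
cat >> h.py <<'E'
def rect(P):
    (c,sz,a)=cv2.minAreaRect((P[:,:2]*1000).astype(np.float32)); return np.round(c,1),np.round(sz,1),round(a,2)
def fitlines(P):  # yaw of far-axis x, from a rect
    c,sz,a=rect(P); a=(a+45)%90-45; return c,sz,a
def region(p,rz,K,T,box,zlo,zhi):
    P=pts(rz,K,T); u0,u1,v0,v1=box
    Q=P[v0:v1,u0:u1].reshape(-1,3); r=rz[v0:v1,u0:u1].ravel()
    return Q[(r>0)&(Q[:,2]>zlo)&(Q[:,2]<zhi)]
E
python3 - <<'E'
from h import *
d=np.load("top0.npz"); A=(d["p"],d["rz"],d["K"],d["T"])
P=pts(*A[1:])
print("board z",[np.round(P[v,u],4).tolist() for v,u in((250,200),(160,380),(250,400),(230,240))])
for n,b,zl,zh in(("tray rim",(240,350,150,235),.140,.17),("buffer",(262,335,258,274),.112,.15),("rail",(235,362,277,296),.112,.14),("funnel",(380,422,185,225),.107,.25),("pot",(165,230,175,235),.19,.22),("trowel",(435,475,160,280),.107,.14),("sprayer",(105,165,160,215),.11,.32)):
    Q=region(*A,b,zl,zh)
    print(n,len(Q),fitlines(Q),"z",np.round(np.percentile(Q[:,2],[1,50,99]),4))
# funnel top vs bottom
Q=region(*A,(375,425,180,228),.107,.25)
for lo,hi in((.107,.12),(.12,.14),(.14,.17),(.17,.205),(.205,.25)):
    q=Q[(Q[:,2]>lo)&(Q[:,2]<hi)]
    if len(q)>3: print(lo,len(q),np.round(q.mean(0),4),np.round(cv2.minEnclosingCircle((q[:,:2]*1000).astype(np.float32)),1) if 0 else cv2.minEnclosingCircle((q[:,:2]*1000).astype(np.float32)))
d=np.load("side0.npz"); P2=pts(d["rz"],d["K"],d["T"]); 
Q=region(d["p"],d["rz"],d["K"],d["T"],(320,362,125,178),.108,.25)
for lo,hi in((.108,.12),(.12,.14),(.14,.17),(.17,.205),(.205,.25)):
    q=Q[(Q[:,2]>lo)&(Q[:,2]<hi)]
    if len(q)>3: print("side",lo,len(q),np.round(q.mean(0),4))
print("side tray",fitlines(region(d["p"],d["rz"],d["K"],d["T"],(222,325,160,240),.143,.17)))
E
```

```text
board z [[0.4398, 0.2562, 0.1023], [0.6961, -0.2256, 0.1048], [0.4515, -0.2769, 0.1018], [0.4958, 0.1514, 0.1013]]
tray rim 1556 (array([595.1,   7.7]), array([160.6, 220.9]), 8.11) z [0.1419 0.1518 0.157 ]
buffer 493 (array([398.9,  -3.9]), array([137.8,  33.2]), -1.4300000000000068) z [0.1168 0.1312 0.137 ]
rail 736 (array([361.8,  -2.6]), array([297.8,  30.4]), -1.3799999999999955) z [0.1167 0.1237 0.1311]
funnel 716 (array([ 574.5, -276.2]), array([104.4, 105.8]), -1.4099999999999966) z [0.1073 0.1316 0.2182]
pot 458 (array([552.7, 250. ]), array([114.1, 114.8]), 1.5900000000000034) z [0.1905 0.2013 0.2065]
trowel 876 (array([ 535.7, -422.5]), array([103.5, 306.2]), -2.4499999999999886) z [0.107  0.1184 0.1311]
sprayer 1314 (array([605.9, 410.3]), array([168.9,  62. ]), 16.75) z [0.116  0.2419 0.3025]
0.107 203 [ 0.5659 -0.2685  0.1135] ((570.9898071289062, -279.1511535644531), 87.6998062133789)
0.12 263 [ 0.5674 -0.2686  0.1295] ((570.676513671875, -276.28662109375), 35.360599517822266)
0.14 162 [ 0.568  -0.2722  0.1497] ((570.8143920898438, -276.18011474609375), 24.18444061279297)
0.17 44 [ 0.5687 -0.2713  0.1861] ((572.13525390625, -276.4254455566406), 10.602676391601562)
0.205 56 [ 0.5714 -0.2766  0.2154] ((572.0234985351562, -277.3250427246094), 9.379234313964844)
side 0.108 194 [ 0.5803 -0.3085  0.1129]
side 0.12 173 [ 0.5631 -0.2628  0.1299]
side 0.14 123 [ 0.5665 -0.2702  0.1513]
side 0.17 75 [ 0.5689 -0.2732  0.1873]
side 0.205 36 [ 0.5711 -0.2767  0.2139]
side tray (array([588.1,  57.1]), array([163.1, 324.5]), 8.240000000000002)
```

Call:
step_arm:
  plan: "1 -0.6 -0.6 0; 3 -1.7 -0.6 0; 4 -2.2 -0.3 0; 4 -2.2 -0.3 0; 4 -2.2 0 0; 4 -2.2 0 0; 4 -2.2 0 0; 4 -2.2 0 0; 4 -2.2 0 0; 4 -2.2 0 0; 4 -2.2 0 0; 4 -2.2 0 0; 4 -2.2 0 0; 4 -2.3 0 0; 4 -2.3 0 0; 4 -2.3 0 0; 4 -2.3 0 0; 3.6 -2 0 0; 1.6 -0.9 0 0.085; 0 0 0 0"
  claw: 1

```text
time: 2.6
eef_pos: [0.7056, 0.0219, 0.2596]
ee_rot: [[0.99, 0.144, -0.001], [0.144, -0.99, 0.0], [-0.001, -0.0, -1.0]]
force: [-0.8, -0.4, 0.6]
grip_width: 0.0855
finger_force: 0.0
```

```bash
cat >> h.py <<'E'
def go(x,y,z,yawdeg):
    s=read_state(); R=np.array(s["ee_rot"]); d=R.T@(np.array([x,y,z])-s["eef_pos"])
    psi=np.degrees(np.arctan2(R[1,0],R[0,0]))
    print("t",round(s["time"],2),"pos",np.round(s["eef_pos"],4),"psi",round(psi,2),"F",np.round(s["force"],1),"| shift cm",np.round(d*100,2),"turn",round(np.radians(psi-yawdeg),3))
E
python3 - <<'E'
from h import *
d=np.load("top0.npz"); A=(d["p"],d["rz"],d["K"],d["T"])
a=np.radians(-1.4); ex=np.array([np.cos(a),np.sin(a)])
Q=region(*A,(262,335,255,276),.122,.15); print("buffer x'",np.round(np.percentile(Q[:,:2]@ex,[1,5,25,50,75,95,99]),4), "z",np.percentile(Q[:,2],[5,50,95]))
Q=region(*A,(235,272,277,296),.117,.14); R=region(*A,(330,362,277,296),.117,.14); Q=np.r_[Q,R]; print("rail x'",np.round(np.percentile(Q[:,:2]@ex,[1,5,25,50,75,95,99]),4))
go(.704,.023,.122,8.1)
E
```

```text
buffer x' [0.3818 0.3957 0.3999 0.4051 0.4103 0.4144 0.4153] z [0.12627797 0.1315204  0.13562502]
rail x' [0.3469 0.3475 0.3502 0.3536 0.3574 0.3602 0.3606]
t 2.6 pos [0.7056 0.0219 0.2596] psi 8.29 F [-0.8 -0.4  0.6] | shift cm [-0.13 -0.12 13.76] turn 0.003
```

Call:
step_arm:
  plan: "0 0 2 0; 0 0 2.5 0; 0 0 2.5 0; 0 0 2.5 0; 0 0 2 0; 0 0 1.3 0; 0 0 0.7 0; 0 0 0.2 0; 0 0 0 0; 0 0 0 0"

```text
time: 3.85
eef_pos: [0.7059, 0.0201, 0.124]
ee_rot: [[0.99, 0.141, 0.001], [0.141, -0.99, -0.0], [0.001, 0.0, -1.0]]
force: [-0.7, -0.0, -0.5]
grip_width: 0.0855
finger_force: 0.0
```

Call:
step_arm:
  plan: "-0.4 0 0 0; -0.3 0 0 0; -0.3 0 0 0; -0.3 0 0 0; -0.3 0 0 0; -0.3 0 0 0; -0.3 0 0 0; 0 0 0 0"

```text
time: 4.85
eef_pos: [0.6837, 0.017, 0.1234]
ee_rot: [[0.99, 0.141, 0.0], [0.141, -0.99, -0.0], [0.0, 0.0, -1.0]]
force: [-0.5, -1.1, -0.3]
grip_width: 0.0857
finger_force: 0.2
```

```bash
python3 - <<'E'
from h import *
go(.69,.023,.122,8.1)
p,rz,K,T,c=cam("side"); a=p; p,rz,K,T,c=cam("wrist"); p=np.hstack([a[100:300,180:380],p[:200,:],]) if 0 else p
cv2.imwrite("pics/s1.png",cv2.resize(a[110:300,170:430],(780,570)))
E
```

```text
t 4.85 pos [0.6837 0.017  0.1234] psi 8.12 F [-0.5 -1.1 -0.3] | shift cm [ 0.71 -0.5   0.14] turn 0.0
```

View pics/s1.png

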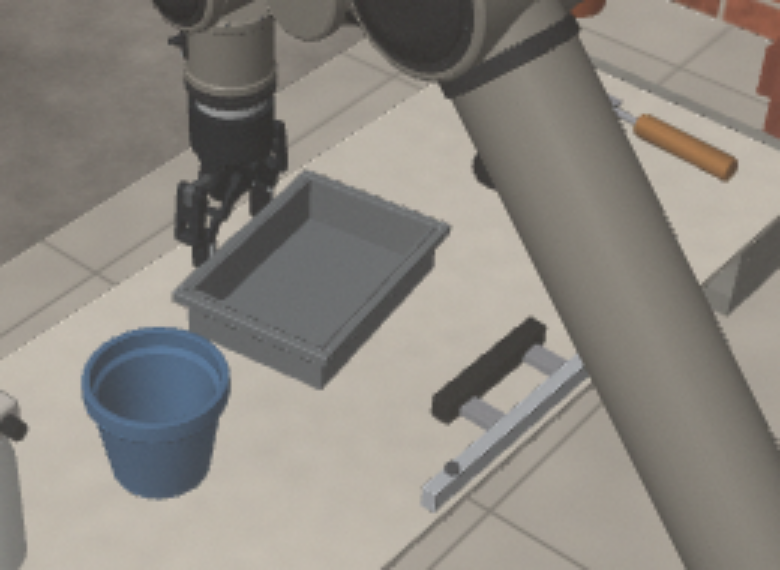

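The side crop shows both fingertips behind the far lip, at about (205,260) and (262,200) in the crop. The buffer, at about (490,370), is clear. I'll drag now, squaring the tray to the rail as it comes.

Call:
step_arm:
  plan: "-0.2 0.02 0 0; -0.25 0.02 0 0; -0.3 0.03 0 0; -0.35 0.03 0 0.005; -0.35 0.03 0 0.01; -0.35 0.04 0 0.01; -0.35 0.04 0 0.01; -0.35 0.05 0 0.01; -0.35 0.05 0 0.01; -0.35 0.06 0 0.01; -0.35 0.06 0 0.01; -0.35 0.06 0 0.01; -0.35 0.07 0 0.01; -0.35 0.07 0 0.01; -0.35 0.07 0 0.01; -0.35 0.07 0 0.01; -0.35 0.08 0 0.01; -0.35 0.08 0 0.01; -0.35 0.08 0 0.01; -0.35 0.09 0 0.01"

```text
time: 7.45
eef_pos: [0.6175, 0.001, 0.1233]
ee_rot: [[1.0, -0.024, 0.0], [-0.024, -1.0, -0.0], [0.0, 0.0, -1.0]]
force: [3.0, -0.1, -0.2]
grip_width: 0.0852
finger_force: 1.3
```

```bash
python3 - <<'E'
from h import *
go(.577,-.008,.122,-1.4)
for n in("top","side"):
    p,rz,K,T,c=cam(n); np.savez(n+"1.npz",p=p,rz=rz,K=K,T=T)
    cv2.imwrite(f"pics/{n}1.png",cv2.resize(p[130:310,160:430],(780,520)))
d=np.load("side1.npz"); 
E
```

```text
t 7.45 pos [0.6175 0.001  0.1233] psi -1.37 F [ 3.  -0.1 -0.2] | shift cm [-4.02  1.    0.13] turn 0.001
```

View pics/top1.png

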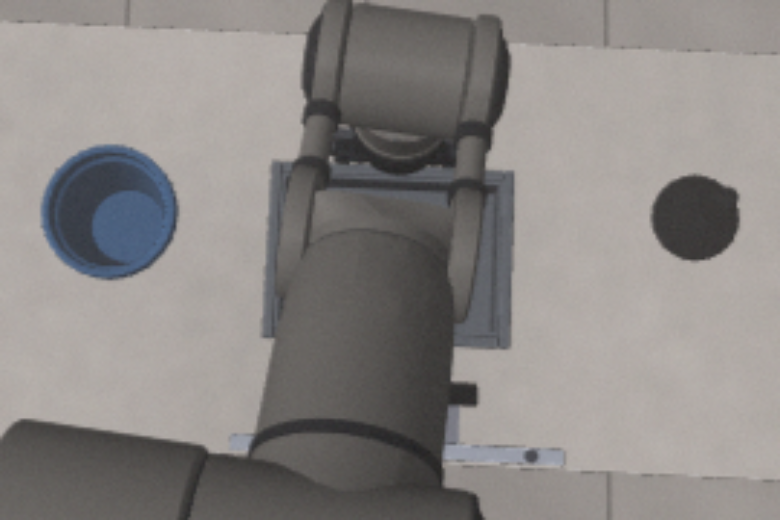

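The top crop shows the tray dragged along, with its edges at x≈265–275 and 500–512, now nearly parallel to the rail. Next I'll measure its yaw and lateral offset.

```bash
python3 - <<'E'
from h import *
d=np.load("top1.npz"); A=(d["p"],d["rz"],d["K"],d["T"])
P=pts(*A[1:]); Q=P[185:252,245:342].reshape(-1,3); Q=Q[(Q[:,2]>.143)&(Q[:,2]<.160)]
a=np.radians(-1.4); ex=np.array([np.cos(a),np.sin(a)]); ey=np.array([-ex[1],ex[0]])
print(len(Q),fitlines(Q))
# edges: left & right lines, per-row extremes in rail frame
B=np.c_[Q[:,:2]@ex,Q[:,:2]@ey]
for lo in np.arange(.45,.63,.02):
    b=B[(B[:,0]>lo)&(B[:,0]<lo+.02)]
    if len(b): print(round(lo,2),np.round([b[:,1].min(),b[:,1].max()],4))
print("x' front left/right", [np.round(np.percentile(b[:,0],[1,99]),4) for b in(B[B[:,1]>.095],B[B[:,1]<-.09])])
d0=np.load("top0.npz"); R=region(d0["p"],d0["rz"],d0["K"],d0["T"],(258,340,255,276),.122,.15); print("buffer y'",np.percentile(R[:,:2]@ey,[1,99]))
E
```

```text
960 (array([528.6,   7. ]), array([220. , 162.7]), -1.5999999999999943)
0.45 [-0.0899  0.1282]
0.47 [-0.0896  0.1297]
0.49 [-0.0892  0.1297]
0.51 [-0.0885  0.1296]
0.53 [-0.0881  0.1298]
0.55 [-0.0902  0.1292]
0.57 [-0.0891  0.1298]
0.59 [-0.0889  0.1285]
x' front left/right [array([0.4477, 0.6042]), array([0.5509, 0.5564])]
buffer y' [-0.06254801  0.07435929]
```

Call:
step_arm:
  plan: "-0.25 0 0 0; -0.3 0 0 0; -0.3 0 0 0; -0.3 0 0 0; -0.3 0 0 0; -0.3 0 0 0; -0.3 0 0 0; -0.3 0 0 0; -0.3 0 0 0; -0.2 0 0 0; -0.2 0 0 0; -0.15 0 0 0; -0.1 0 0 0; -0.1 0 0 0; -0.1 0 0 0; -0.1 0 0 0"

```text
time: 9.55
eef_pos: [0.5817, 0.0019, 0.1233]
ee_rot: [[1.0, -0.023, 0.0], [-0.023, -1.0, -0.0], [0.0, 0.0, -1.0]]
force: [2.8, -0.8, -0.6]
grip_width: 0.0856
finger_force: 1.5
```

Call:
step_arm:
  plan: "-0.1 0 0 0; -0.1 0 0 0; -0.05 0 0 0; -0.05 0 0 0"

```text
time: 10.05
eef_pos: [0.5787, 0.0019, 0.1233]
ee_rot: [[1.0, -0.023, 0.0], [-0.023, -1.0, -0.0], [0.0, 0.0, -1.0]]
force: [3.7, 0.0, -0.3]
grip_width: 0.0853
finger_force: 1.6
```

Call:
step_arm:
  plan: "-0.05 0 0 0; -0.05 0 0 0; -0.05 0 0 0; -0.05 0 0 0"

```text
time: 10.55
eef_pos: [0.5767, 0.002, 0.1233]
ee_rot: [[1.0, -0.023, 0.0], [-0.023, -1.0, -0.0], [0.0, 0.0, -1.0]]
force: [3.0, 0.4, -0.3]
grip_width: 0.0855
finger_force: 1.6
```

Call:
step_arm:
  plan: "-0.05 0 0 0; -0.05 0 0 0; -0.05 0 0 0; -0.05 0 0 0"

```text
time: 11.05
eef_pos: [0.5752, 0.002, 0.1234]
ee_rot: [[1.0, -0.023, 0.001], [-0.023, -1.0, -0.0], [0.001, 0.0, -1.0]]
force: [6.2, -0.8, -0.3]
grip_width: 0.0854
finger_force: 2.9
```

Call:
step_arm:
  plan: "-0.05 0 0 0; -0.05 0 0 0; -0.05 0 0 0; -0.05 0 0 0"

```text
time: 11.55
eef_pos: [0.5739, 0.002, 0.1237]
ee_rot: [[1.0, -0.023, 0.003], [-0.023, -1.0, -0.0], [0.003, 0.0, -1.0]]
force: [8.0, -0.9, -0.9]
grip_width: 0.0855
finger_force: 4.1
```

Call:
step_arm:
  plan: "-0.05 0 0 0; -0.05 0 0 0; -0.05 0 0 0; -0.05 0 0 0; -0.05 0 0 0; 0 0 0 0"

```text
time: 12.3
eef_pos: [0.5726, 0.002, 0.1242]
ee_rot: [[1.0, -0.024, 0.006], [-0.024, -1.0, -0.0], [0.006, 0.0, -1.0]]
force: [11.1, 0.5, -1.3]
grip_width: 0.0855
finger_force: 5.5
```

Call:
step_arm:
  plan: "-0.05 0 0 0; -0.05 0 0 0; -0.05 0 0 0; -0.05 0 0 0; 0 0 0 0"

```text
time: 12.92
eef_pos: [0.5715, 0.002, 0.1246]
ee_rot: [[1.0, -0.024, 0.008], [-0.024, -1.0, -0.001], [0.008, 0.0, -1.0]]
force: [14.0, 1.1, -0.9]
grip_width: 0.0852
finger_force: 6.7
```

Call:
step_arm:
  plan: "0 0 0 0; 0 0 0 0; 0 0 0 0; 0 0 0 0"

```text
time: 13.42
eef_pos: [0.5716, 0.002, 0.1246]
ee_rot: [[1.0, -0.024, 0.008], [-0.024, -1.0, -0.0], [0.008, 0.0, -1.0]]
force: [13.1, 0.4, -0.2]
grip_width: 0.0856
finger_force: 6.7
```

Call:
step_arm:
  plan: "0 0 0 0; 0 0 0 0; 0 0 0 0; 0 0 0 0; 0 0 0 0; 0 0 0 0; 0 0 0 0; 0 0 0 0"

```text
time: 14.42
eef_pos: [0.5715, 0.002, 0.1245]
ee_rot: [[1.0, -0.024, 0.008], [-0.024, -1.0, -0.001], [0.008, 0.0, -1.0]]
force: [14.4, 0.8, -0.5]
grip_width: 0.0854
finger_force: 6.7
```

Call:
step_arm:
  plan: "0.03 0 0 0; 0.03 0 0 0; 0.03 0 0 0; 0.03 0 0 0; 0.03 0 0 0; 0.03 0 0 0; 0.03 0 0 0; 0.03 0 0 0; 0.03 0 0 0; 0.03 0 0 0; 0.03 0 0 0; 0.03 0 0 0; 0.03 0 0 0; 0.03 0 0 0; 0.03 0 0 0; 0.03 0 0 0; 0.03 0 0 0; 0.03 0 0 0; 0.03 0 0 0; 0.03 0 0 0"

```text
time: 16.92
eef_pos: [0.574, 0.0021, 0.1233]
ee_rot: [[1.0, -0.023, -0.001], [-0.023, -1.0, -0.0], [-0.001, 0.0, -1.0]]
force: [2.9, -0.7, 0.3]
grip_width: 0.0853
finger_force: 1.4
```

Call:
step_arm:
  plan: "0.03 0 0 0; 0.03 0 0 0; 0.03 0 0 0; 0.03 0 0 0; 0.03 0 0 0; 0.03 0 0 0; 0.03 0 0 0; 0.03 0 0 0; 0.03 0 0 0; 0.03 0 0 0; 0.03 0 0 0; 0.03 0 0 0; 0.03 0 0 0; 0.03 0 0 0; 0.03 0 0 0; 0.03 0 0 0"

```text
time: 18.92
eef_pos: [0.579, 0.0019, 0.1233]
ee_rot: [[1.0, -0.023, 0.0], [-0.023, -1.0, -0.0], [0.0, 0.0, -1.0]]
force: [0.4, 0.4, -0.4]
grip_width: 0.0854
finger_force: 0.0
```

Call:
step_arm:
  plan: "0.3 0 0 0; 0.6 0 0 0; 0.6 0 0 0; 0 0 -1.5 0; 0 0 -3 0; 0 0 -4 0; 0 0 -4 0; 0 1 -2 0; 0 3 0 0; 0 4 0 0; 0 4 0 0; 0 4 0 0; 0 4 0 0; 0 4 0 0; 0 3 0 0; 0 1 0 0; 0 0 0 0; 0 0 0 0"

```text
time: 21.18
eef_pos: [0.5877, -0.277, 0.2687]
ee_rot: [[1.0, -0.022, 0.0], [-0.022, -1.0, 0.0], [0.0, -0.0, -1.0]]
force: [-0.2, 0.9, 0.2]
grip_width: 0.0856
finger_force: 0.0
```

```bash
python3 - <<'E'
from h import *
go(.572,-.277,.187,-1.4)
p,rz,K,T,c=cam("top"); np.savez("top2.npz",p=p,rz=rz,K=K,T=T)
a=p[140:310,200:460]
cv2.imwrite("pics/top2.png",cv2.resize(a,(780,510)))
P=pts(rz,K,T); Q=P[195:275,245:348].reshape(-1,3); Q=Q[(Q[:,2]>.143)&(Q[:,2]<.160)]; print(len(Q),fitlines(Q))
p,rz,K,T,c=cam("side"); P=pts(rz,K,T); Q=P.reshape(-1,3); q=Q[(np.hypot(Q[:,0]-.57,Q[:,1]+.277)<.03)&(Q[:,2]>.17)&(Q[:,2]<.22)]; print("spout side",len(q),q.mean(0) if len(q) else 0)
E
```

```text
t 21.18 pos [ 0.5877 -0.277   0.2687] psi -1.26 F [-0.2  0.9  0.2] | shift cm [-1.57  0.04  8.17] turn 0.002
1457 (array([484.8,   8. ]), array([220.1, 160.2]), -1.3899999999999864)
spout side 108 [ 0.56986045 -0.2744677   0.19643381]
```

View pics/top2.png

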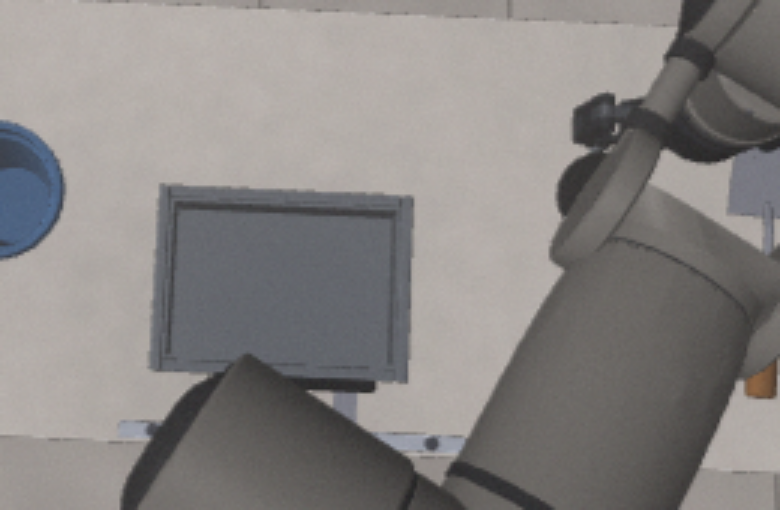

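The top crop shows the tray square to the rail (yaw −1.4°) and against the buffer at about (340,385). The gripper is above the funnel at about (580,185). Next comes the spout grasp.

Call:
step_arm:
  plan: "-0.8 0.1 0 0; -0.7 0.1 0 0; 0 0 0 0; 0 0 1.5 0; 0 0 2 0; 0 0 2 0; 0 0 1.5 0; 0 0 0.8 0; 0 0 0.2 0; 0 0 0 0; 0 0 0 0"

```text
time: 22.65
eef_pos: [0.5727, -0.2801, 0.189]
ee_rot: [[1.0, -0.023, 0.001], [-0.023, -1.0, -0.001], [0.001, 0.001, -1.0]]
force: [-0.4, 0.3, 0.1]
grip_width: 0.0857
finger_force: 0.0
```

Call:
step_arm:
  plan: "0 0 0 0; 0 0 0 0; 0 0 0 0; 0 0 0 0; 0 0 0 0; 0 0 0 0; 0 0 0 0; 0 0 0 0"
  claw: 0

```text
time: 23.65
eef_pos: [0.5725, -0.2799, 0.1883]
ee_rot: [[1.0, -0.023, 0.0], [-0.023, -1.0, -0.0], [0.0, -0.0, -1.0]]
force: [0.7, 1.0, 1.1]
grip_width: 0.0181
finger_force: 58.6
```

Call:
step_arm:
  plan: "0 0 -0.5 0; 0 0 -1 0; 0 0 -2 0; 0 0 -2.5 0; 0 0 -2 0; 0 0 -1 0; 0 -1 0 0; -0.5 -2 0 0; -1 -3 0 0; -1 -3 0 0; -1 -3 0 0; -1.2 -3 0 0; -1.2 -3 0 0; -1.2 -3 0 0; -1 -3 0 0; -0.7 -2.6 0 0; -0.4 -1.5 0 0; 0 -0.5 0 0; 0 0 0 0; 0 0 0 0"

```text
time: 26.15
eef_pos: [0.4873, 0.0074, 0.2781]
ee_rot: [[1.0, -0.024, -0.0], [-0.024, -1.0, -0.0], [-0.0, 0.0, -1.0]]
force: [0.5, -0.0, -1.5]
grip_width: 0.0182
finger_force: 58.6
```

```bash
python3 - <<'E'
from h import *
go(.487,.008,.194,-1.4); s=read_state(); print(s["grip_width"])
p,rz,K,T,c=cam("side"); 
cv2.imwrite("pics/s3.png",cv2.resize(p[90:290,170:440],(780,578)))
E
```

```text
t 26.15 pos [0.4873 0.0074 0.2781] psi -1.37 F [ 0.5 -0.  -1.5] | shift cm [-0.03 -0.06  8.41] turn 0.0
0.01823782213042991
```

View pics/s3.png

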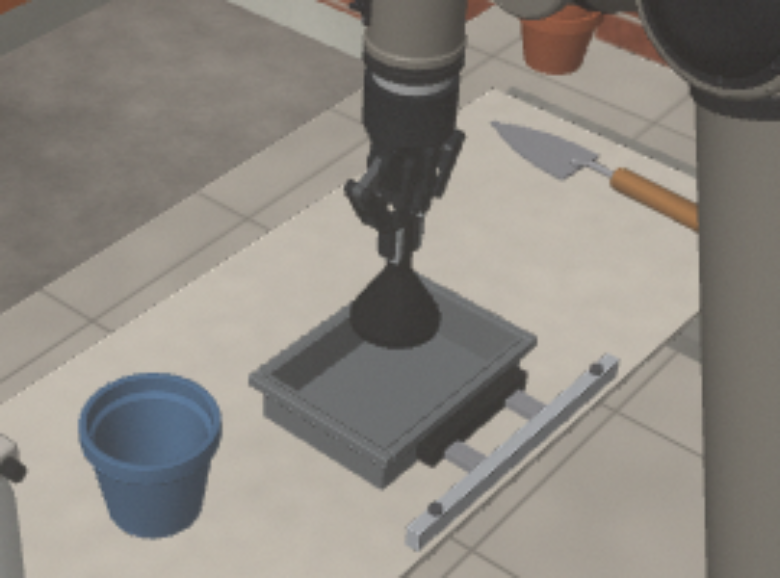

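The side crop shows the funnel held upright at (395,310) above the tray, and the tray against the buffer at about (475,420). Now I'll lower it.

Call:
step_arm:
  plan: "0 0 1 0; 0 0 2 0; 0 0 2 0; 0 0 1.5 0; 0 0 0.8 0; 0 0 0.5 0; 0 0 0.3 0; 0 0 0.1 0; 0 0 0 0; 0 0 0 0"

```text
time: 27.45
eef_pos: [0.4873, 0.0081, 0.1965]
ee_rot: [[1.0, -0.023, 0.001], [-0.023, -1.0, -0.0], [0.001, 0.0, -1.0]]
force: [0.6, 0.0, -1.3]
grip_width: 0.0177
finger_force: 58.6
```

Call:
step_arm:
  plan: "0 0 0.05 0; 0 0 0.05 0; 0 0 0.05 0; 0 0 0 0"

```text
time: 27.95
eef_pos: [0.4871, 0.0081, 0.1947]
ee_rot: [[1.0, -0.023, -0.0], [-0.023, -1.0, -0.0], [-0.0, 0.0, -1.0]]
force: [-0.3, 0.3, 0.2]
grip_width: 0.018
finger_force: 58.6
```

Call:
step_arm:
  plan: "0 0 0.05 0; 0 0 0.05 0; 0 0 0.05 0; 0 0 0 0"

```text
time: 28.45
eef_pos: [0.4871, 0.0081, 0.1932]
ee_rot: [[1.0, -0.023, -0.0], [-0.023, -1.0, -0.0], [-0.0, 0.0, -1.0]]
force: [0.2, 0.0, 0.1]
grip_width: 0.018
finger_force: 58.6
```

Call:
step_arm:
  plan: "0 0 0.05 0; 0 0 0.05 0; 0 0 0 0"

```text
time: 28.82
eef_pos: [0.4871, 0.0081, 0.1923]
ee_rot: [[1.0, -0.023, 0.0], [-0.023, -1.0, -0.0], [0.0, 0.0, -1.0]]
force: [0.0, 0.6, -0.1]
grip_width: 0.0179
finger_force: 58.6
```

Call:
step_arm:
  plan: "0 0 0.04 0; 0 0 0.04 0; 0 0 0 0"

```text
time: 29.2
eef_pos: [0.4873, 0.0082, 0.1922]
ee_rot: [[1.0, -0.023, 0.001], [-0.023, -1.0, -0.0], [0.001, 0.0, -1.0]]
force: [-1.5, 0.5, 6.4]
grip_width: 0.0181
finger_force: 59.0
```

Call:
step_arm:
  plan: "0 0 0.04 0; 0 0 0.04 0; 0 0 0 0"

```text
time: 29.58
eef_pos: [0.4874, 0.0084, 0.1921]
ee_rot: [[1.0, -0.023, 0.002], [-0.023, -1.0, 0.0], [0.002, -0.0, -1.0]]
force: [-4.2, 2.1, 11.3]
grip_width: 0.0186
finger_force: 59.6
```

Call:
step_arm:
  plan: "0 0 -0.06 0; 0 0 -0.05 0; 0 0 0 0"

```text
time: 29.95
eef_pos: [0.4873, 0.0082, 0.1922]
ee_rot: [[1.0, -0.023, 0.001], [-0.023, -1.0, -0.0], [0.001, -0.0, -1.0]]
force: [-1.1, 1.3, 6.1]
grip_width: 0.0183
finger_force: 59.1
```

Call:
step_arm:
  plan: "0 0 0 0; 0 0 0 0; 0 0 0 0; 0 0 0 0; 0 0 0 0; 0 0 0 0; 0 0 0 0; 0 0 0 0"
  claw: 1

```text
time: 30.95
eef_pos: [0.4871, 0.0081, 0.1918]
ee_rot: [[1.0, -0.023, 0.0], [-0.023, -1.0, -0.0], [0.0, 0.0, -1.0]]
force: [-0.2, 0.1, 0.1]
grip_width: 0.0858
finger_force: 0.0
```

Call:
step_arm:
  plan: "0 0 -0.5 0; 0 0 -1.5 0; 0 0 -2.5 0; 0 0 -3 0; 0 0 -3 0; 0 2 -2 0; 0 4 0 0; 0 4 0 0; 0 4 0 0; 0 4 0 0; 0 4 0 0; 0 3 0 0; 0 1 0 0; 0 0 0 0; 0 0 0 0"

```text
time: 32.83
eef_pos: [0.4812, -0.2507, 0.317]
ee_rot: [[1.0, -0.022, 0.0], [-0.022, -1.0, 0.0], [0.0, -0.0, -1.0]]
force: [0.5, 0.2, -0.9]
grip_width: 0.0857
finger_force: 0.0
```

```bash
python3 - <<'E'
from h import *
go(.5,-.25,.3,-1.4)
b,rz,K,T,c=cam("side")
p,rz,K,T,c=cam("top")
P=pts(rz,K,T); Q=P[195:275,245:348].reshape(-1,3); q=Q[(Q[:,2]>.143)&(Q[:,2]<.160)]; print("rim",len(q),fitlines(q))
q=Q[Q[:,2]>.2]; print("spout",len(q),q.mean(0) if len(q) else 0, Q[:,2].max())
cv2.imwrite("pics/end.png",np.hstack([cv2.resize(p[140:310,100:480],(400,300)),cv2.resize(b[90:315,110:410],(400,300))]))
E
```

```text
t 32.83 pos [ 0.4812 -0.2507  0.317 ] psi -1.27 F [ 0.5  0.2 -0.9] | shift cm [ 1.88 -0.11  1.7 ] turn 0.002
rim 1687 (array([484.8,   8. ]), array([220.4, 160.3]), -1.3799999999999955)
spout 76 [0.45268116 0.01413812 0.55259969] 1.276226031542098
```

View pics/end.png

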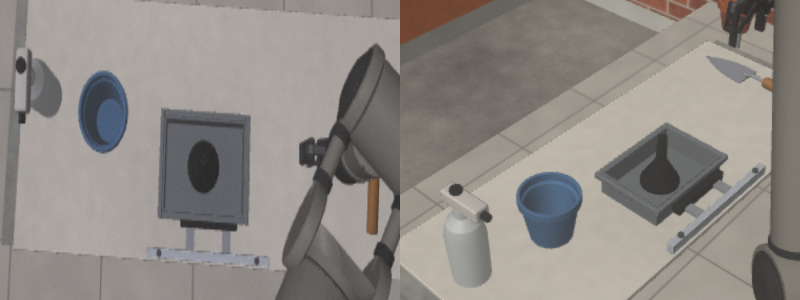

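The funnel stands mouth down in the tray, at (203,167) in the top view and (660,170) in the side view. The tray hasn't moved (same centre and yaw) and still touches the buffer at (208,225). The pot and sprayer are where they were, and nothing has come near the trowel.

```bash
python3 -c "
from workcell import *
print(hand_in())"
```

```text
the job is handed in; nothing more can be done
None
```

I dragged the tray squarely onto the buffer, held it there for over a second at an estimated 10 N, and eased off so it stayed in contact; the funnel now stands mouth down in the tray, the pot, trowel and sprayer were left alone, and I handed the job in at about 33 s.

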